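Swap the plug-in relay of a sloped test console

TASK

The relay plugged into the sloped test console is worn out: pull it out and stand it plug down in the empty storage block. Then take the spare relay of the same kind from its storage block and plug it into the console, pressing past the drag of the contacts until it is fully home, its shoulder flush on the socket face. Leave the taller, square relay and the bottle, tape roll, timer and screwdriver where they are.

Things in the scene. Friction and masses are not known exactly. Their poses are not given: they have to be found in the camera images.
- console: grey wedge-shaped test console fixed to the bench, about 135 deep x 140 wide x 135 mm high, its sloped black face looking up and towards the robot. Origin: on the bench under the centre of the socket's mouth; x leads away from its front, z up
- socket: black face plate tilted 35 deg, 112 (x, up the slope) x 124 mm (y). Origin: centre of the hole's mouth, 100 mm above the bench, z square out of the face. Hole 42 (x) x 30 (y), 34 mm deep, 2 mm bevel. Two sprung contacts 11 to 19 mm down its long sides drag at the plug (5 to 15 N) before it is home. Home: shoulder on the face, foot at z = -30 mm
- old_relay: grey plug-in relay, 0.25 kg: housing 60 (x) x 42 (y) x 60 mm high over a narrower black plug 40 (x) x 28 (y) x 30 mm whose lowest 6 mm taper to 33 x 21. Origin: centre of the plug's foot, z up through the housing; shoulder (step) at z = 30 mm, top at 90 mm. A half turn about z makes no difference. At the start plugged home in the socket, x and y along the socket's
- spare_relay: grey plug-in relay, 0.25 kg: housing 60 (x) x 42 (y) x 60 mm high over a narrower black plug 40 (x) x 28 (y) x 30 mm whose lowest 6 mm taper to 33 x 21. Origin: centre of the plug's foot, z up through the housing; shoulder (step) at z = 30 mm, top at 90 mm. A half turn about z makes no difference. The spare, standing in its block, x and y along the block's
- tall_relay: a relay of another kind that does not fit: a square grey housing 56 x 56 x 85 mm high on a 36 x 36 x 30 mm plug, 115 mm high in all, standing in its own storage block. Origin: centre of the plug's foot. Leave it alone
- block_empty: a fixed light-grey storage block, 74 (x) x 66 (y) x 36 mm high on a 6 mm foot 94 mm long in x, with a rectangular hole 46 (x) x 34 (y) mm, 33 mm deep, in its top; empty at the start. For the old relay: the plug hangs freely in it and the shoulder rests on the block's top. Origin: centre of its underside, z up. A relay standing in it has its foot at z = 6 mm
- block_spare: a fixed light-grey storage block, 74 (x) x 66 (y) x 36 mm high on a 6 mm foot 94 mm long in x, with a rectangular hole 46 (x) x 34 (y) mm, 33 mm deep, in its top; it holds the spare relay at the start: the plug hangs freely in it and the shoulder rests on the block's top. Origin: centre of its underside, z up. The relay's foot is at z = 6 mm
- block_tall: a fixed light-grey storage block, 74 (x) x 66 (y) x 36 mm high on a 6 mm foot 94 mm long in x, with a rectangular hole 42 x 42 mm in its top; it holds the taller square relay at the start. Origin: centre of its underside, z up
- bottle: white plastic bottle with a screw cap, 62 mm across, 100 mm high, standing. Origin: centre of its underside. Leave it alone
- tape: green roll of tape lying flat, 98 mm across, 18 mm high. Origin: centre of its underside. Leave it alone
- count_timer: white count-down timer lying flat, 62 x 68 x 22 mm. Origin: centre of its underside. Leave it alone
- driver: screwdriver with a yellow handle lying flat, 174 mm long along its y, 21 mm high. Origin: under its middle. Leave it alone
Mind the look-alikes: they are no part of the job. What is shaped like the spare_relay but red is not meant.

How it is judged:
By the outcome, as a careful person would: the job done as asked, in the order asked, and still so for the second after the job is handed in, with the robot touching nothing.
It also fails if it takes over 61 s, if anything falls off the work surface, if the arm or the gripper's body presses on something with over 40 N, if the wrist force passes 120 N, or if a joint passes its speed limit or range.

ROBOT

A 7-joint arm with a two-finger parallel gripper is mounted at the origin on a cart in front of the work surface, level with it; the furniture and walls round the work are solid. World frame = base frame: x ahead of the robot, y to its left, z up, the work surface at z = 0. Lengths are in m, angles in rad, forces in N, time in s.
With the tool pointing down it reaches from about 0.425 to 0.925 m from the base axis. Payload 6.8 kg.
Tool frame: the origin (TCP) lies midway between the tips of the shut fingers; the grasp point (between the pads) lies 19 mm behind it; z points along the fingers, y is the line along which they close (so a half turn about z gives the same grasp; the last joint's range is limited). The gripper opens to 85 mm and grips with 20 to 120 N. Pads are 22 mm wide; open, the fingers measure 114 mm over their backs; the gripper's body (76 mm by 85 mm) begins 54 mm behind the grasp point. The pads swing forward as they close: fully open they stand 13 mm farther back than shut.
Start: joints at [-1.345, 0.477, 0.022, 1.555, -0.011, 1.109, -0.083], TCP at [0.221, 0.638, 0.231] pointing down, gripper open.
Joint ranges: [-2.96, 2.96], [-0.34, 2.1], [-1.41, 1.46], [0.24, 2.44], [-1.37, 4.51], [0.17, 1.92], [-2.96, 2.96]. Speed limits (rad/s): [2.39, 2.39, 3.14, 3.14, 3.14, 3.14, 3.14].

INTERFACE

Orientations are given as a unit quaternion [w, x, y, z].
In Python, from station import bot gives the robot as it stands.
- The arm moves only by the tool jog_arm, never from a script. Its argument "rows" is a list of rows, each an object of numbers: "fingers": the finger opening in mm, from 0 to 85.4; "x", "y", "z": the shift along the tool's x, y, z in mm; "ax", "ay", "az": the turn, a rotation vector about the tool's x, y, z in degrees. A call has exactly 8 rows; each row shifts and turns the commanded pose from where the row before left it, along the tool's axes as they then stand; what a row does not reach is not made up. A row lasts 1/10 s, in which the tool goes at most 50 mm and 8.59 degrees, less where a joint would pass 70% of its speed; a pose out of reach is approached as far as the arm can. A call with a gripper value outside its range is refused whole. The fingers move at their own pace and stop on an object; "force" is the grip in N (left out, the last holds). Time passes only in rows, so rows that do not move let the fingers close, or fill a call up. It gives the time, the measured TCP pose, the force, the opening and the grip force at its end, in the units of the state.
- bot.get_obs(): the state, without advancing time (a new reading comes with each control period).
- bot.read_camera(name): name is "scene" or "top" or "wrist"; returns a dict with "pixels" (384x512x3 uint8, red, green, blue), "vertical_fov" (degrees; the focal length in pixels is half the picture's height over the tangent of half this angle, whatever the lens; pixels are square), "cx", "cy" (the principal point, pixels), "world_from_camera" (4x4, takes a point from camera to world coordinates). Camera axes: x right, y down, z forward; pixel columns grow to the right and rows downward; lengths in m; the calibration is good to about 2 mm. A picture is of the moment at which its call begins. There is no depth.
- bot.hand_in(): hands the job in; it is judged then, once.
The state is a dict: "t": time; "q": joint angles; "joint_vel": joint speeds; "joint_torque": joint torques, N m; "eef_pos": TCP position; "tool_rot": TCP orientation; "contact_force": force on the tool from outside, world axes, zero at the start; "torque": the same for the moment, N m; "gripper_width": opening from 0.0 (shut) to 1.0 (fully open); "grasp_force": force on a finger pad.
Only numpy, scipy, OpenCV 4.12 (cv2) and the standard library are available. Lean on these libraries where they do the work, as an engineer would, in place of code of your own. Each camera call takes 0.05 s, during which the arm holds its last target. There are 200 camera calls.

## Working session

There is one attempt and no reset: what is moved stays moved. The work goes in short steps, Python scripts to look and compute and a tool call to move; the robot and the scene stay as the last step left them, time stands still between calls to the robot, and variables do not carry over. Pictures are saved under pics/ and viewed, at most 10 in all, crops included, and the job is handed in when it is done.

Besides the shell and the picture viewer there is one more tool, called after ">>>" as name([rows], argument=value, ...), one row to a line, values as JSON. jog_arm: Moves the arm, as the interface text tells. Its arguments: {"type":"object","properties":{"rows":{"type":"array","items":{"type":"object","properties":{"fingers":{"type":"number"},"x":{"type":"number"},"y":{"type":"number"},"z":{"type":"number"},"ax":{"type":"number"},"ay":{"type":"number"},"az":{"type":"number"}}}},"force":{"type":"number"}},"required":["rows"]}

```bash
mkdir -p pics; ls; python3 - <<'E'
from station import bot
import cv2,numpy as np
o=bot.get_obs()
for k in o: print(k,np.round(o[k],3))
for n in("scene","top"):
    c=bot.read_camera(n); cv2.imwrite(f"pics/{n}0.png",cv2.resize(c["pixels"][:,:,::-1],(800,600),interpolation=cv2.INTER_CUBIC))
    print(n,c["vertical_fov"],c["cx"],c["cy"]);print(np.round(c["world_from_camera"],3).tolist())
E
```

```text
pics
t 0.0
q [-1.345  0.478  0.022  1.556 -0.011  1.109 -0.083]
joint_vel [ 0.002  0.    -0.001 -0.001  0.001  0.001  0.   ]
joint_torque [-0.0000e+00 -5.9644e+01  1.6080e+00 -2.8121e+01  1.2000e-02  9.0000e-03
 -0.0000e+00]
eef_pos [0.221 0.637 0.23 ]
tool_rot [-0.     0.166  0.986 -0.001]
contact_force [-0.417  0.126  0.715]
torque [ 0.018 -0.002 -0.01 ]
grasp_force 0.0
gripper_width 0.998
scene 46.99809878519798 251.83074857826497 187.48213462778114
[[-0.89, -0.307, 0.337, 0.117], [-0.456, 0.62, -0.638, 1.092], [-0.013, -0.722, -0.692, 1.085], [0.0, 0.0, 0.0, 1.0]]
top 49.7983743458465 250.79713575924055 186.7283530523431
[[0.017, -0.994, 0.107, 0.495], [-1.0, -0.016, 0.007, 0.157], [-0.005, -0.107, -0.994, 1.126], [0.0, 0.0, 0.0, 1.0]]
```

View images.

View pics/scene0.png

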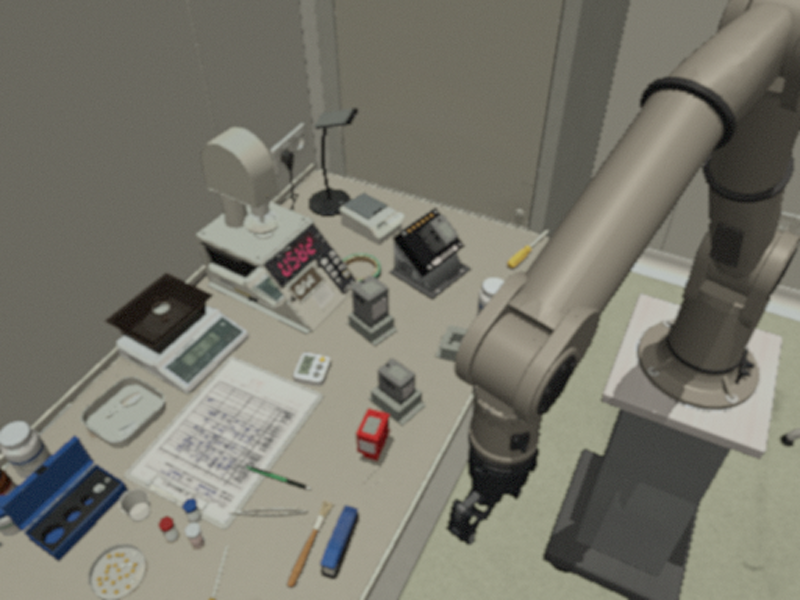

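View pics/top0.png

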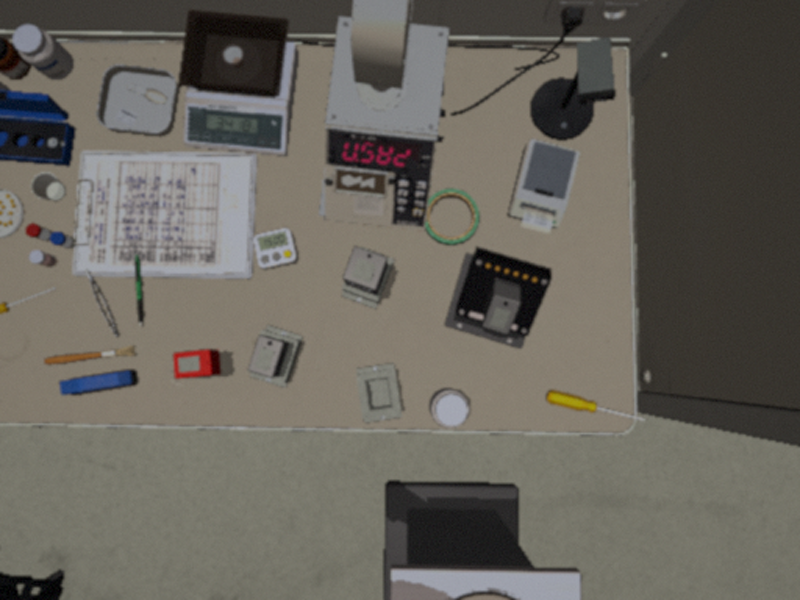

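The scene view shows the console at (430,245), tall relay (370,300), spare (397,385), empty block (452,345), and the red look-alike (372,433). In the top view the spare is at (270,355), the tall relay (367,272), the empty block (379,392) and the console relay (502,305). I'll enlarge the top view.

```bash
cat > h.py <<'E'
from station import bot
import cv2,numpy as np
from scipy.spatial.transform import Rotation as R
def cam(n):
    c=bot.read_camera(n); c["f"]=192/np.tan(np.radians(c["vertical_fov"])/2); return c
def pix2w(c,u,v,z):
    M=np.array(c["world_from_camera"]); d=M[:3,:3]@[(u-c["cx"])/c["f"],(v-c["cy"])/c["f"],1]
    o=M[:3,3]; return o+d*(z-o[2])/d[2]
def w2pix(c,P):
    M=np.linalg.inv(c["world_from_camera"]); p=np.atleast_2d(P)@M[:3,:3].T+M[:3,3]
    return p[:,:2]/p[:,2:]*c["f"]+[c["cx"],c["cy"]]
def crop(c,u0,v0,w,h,s,name):
    im=c["pixels"][v0:v0+h,u0:u0+w,::-1]
    cv2.imwrite("pics/"+name,cv2.resize(im,None,fx=s,fy=s,interpolation=cv2.INTER_CUBIC))
def tool():
    o=bot.get_obs(); q=o["tool_rot"]; return np.array(o["eef_pos"]),R.from_quat([q[1],q[2],q[3],q[0]])
E
python3 - <<'E'
from h import *
c=cam("top"); crop(c,155,150,200,130,4,"top1.png")
E
```

```text
(no output)
```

View pics/top1.png

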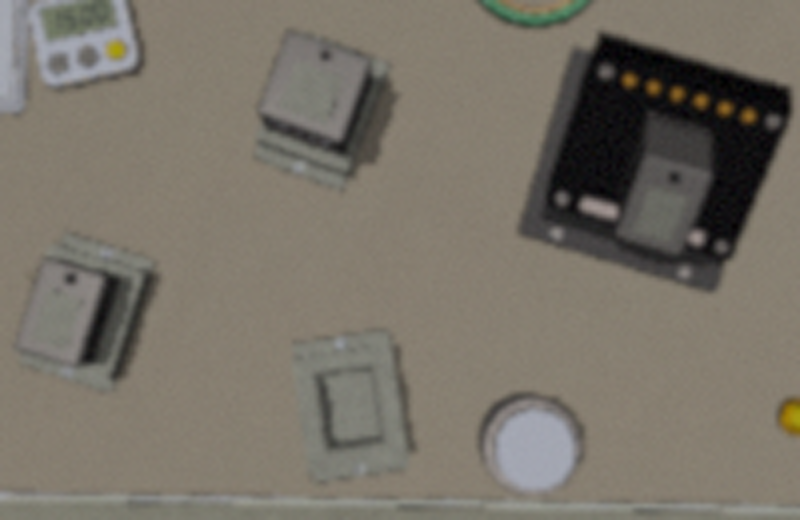

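The crop shows these corners. Spare top: about (45,257),(110,268),(82,365),(18,352). Empty hole: (316,372),(378,366),(384,440),(330,447). Console relay top: (646,150),(712,165),(683,255),(616,240). Console face: (600,35),(790,90),(727,258). I'll fit poses to these.

```bash
cat > fit.py <<'E'
from h import *
from scipy.optimize import least_squares
def fit(c,loc,px,x0):  # loc: local pts Nx3 in object's base frame (z world), pose x,y,yaw
    def T(p): return R.from_euler("z",p[2]).apply(loc)+[p[0],p[1],0]
    s=least_squares(lambda p:(w2pix(c,T(p))-px).ravel(),x0,loss="soft_l1")
    print(np.round(s.x[:2],4),round(np.degrees(s.x[2]),1),"res px",np.round(w2pix(c,T(s.x))-px,1).tolist()); return s.x
t=np.radians(35)
def sock(p): # socket -> console frame; socket x up slope (console x away from its front)
    return R.from_euler("y",-35,degrees=True).apply(p)+[0,0,.1]
E
python3 - <<'E'
from fit import *
c=cam("top")
k=lambda L,u0=155,v0=150,s=4: (np.array(L)+.5)/s-.5+[u0,v0]
rect=lambda a,b,z:np.array([[a,b,z],[a,-b,z],[-a,-b,z],[-a,b,z]])
pe=k([(316,372),(378,366),(384,440),(330,447)])
fit(c,rect(.023,.017,.036),pe,[.4,.1,0])
ps=k([(45,257),(110,268),(82,365),(18,352)])
fit(c,rect(.03,.021,.096),ps,[.5,.35,0])
po=k([(646,150),(712,165),(683,255),(616,240)])
loc=np.vstack([sock(rect(.03,.021,.06)),sock(rect(.056,.062,0)[:3])])
px=np.vstack([po,k([(600,35),(790,90),(727,258)])])
fit(c,loc,px,[.55,-.1,0])
fit(c,loc[:4],px[:4],[.55,-.1,0])
E
```

```text
[0.4439 0.1825] 7.8 res px [[1.6, 0.5], [-1.0, 0.4], [-0.4, -0.4], [0.2, -0.5]]
[0.5025 0.3613] -12.7 res px [[-0.4, -0.4], [-0.3, 0.8], [0.5, 0.2], [0.2, -0.6]]
[ 0.6057 -0.011 ] -15.2 res px [[-0.4, -0.5], [0.5, 0.8], [-0.3, -0.8], [-0.4, -1.9], [-1.3, 3.3], [0.6, 3.6], [1.2, -0.8]]
[ 0.6047 -0.0097] -12.7 res px [[-0.8, 0.4], [0.3, 0.9], [0.4, -0.4], [0.0, -0.8]]
```

```bash
cat >> h.py <<'E'
def grip_rot(yaw,tilt): # yaw,tilt deg; tool z = -n, tool y along relay y
    n=R.from_euler("zy",[0,0]); B=R.from_euler("z",yaw,degrees=True)*R.from_euler("y",-tilt,degrees=True)
    return B*R.from_euler("y",180,degrees=True) # x->-x,y->y,z->-z
def plan(P,Rt):
    p,r=tool(); print("t",round(bot.get_obs()["t"],2),"tcp",np.round(p,4))
    print("shift mm (tool axes now)",np.round(r.inv().apply(np.array(P)-p)*1e3,1),
          "turn deg",np.round((r.inv()*Rt).as_rotvec(degrees=True),2))
def sock_pt(x,y,yaw,loc): 
    B=R.from_euler("z",yaw,degrees=True)*R.from_euler("y",-35,degrees=True)
    return np.array([x,y,.1])+B.apply(loc)
E
python3 - <<'E'
from h import *
P=sock_pt(.605,-.0105,-14,[0,0,.16]); print(P); print(grip_rot(-14,35).as_matrix().round(2))
plan(P,grip_rot(-14,35))
p,r=tool(); print(r.as_matrix().round(3))
E
```

```text
[0.5159538  0.01170171 0.23106433]
[[-0.79  0.24  0.56]
 [ 0.2   0.97 -0.14]
 [-0.57  0.   -0.82]]
t 0.2 tcp [0.221  0.6374 0.2307]
shift mm (tool axes now) [-4.837e+02 -4.946e+02  2.000e-01] turn deg [ -1.63 -34.98  -4.95]
[[-0.945  0.328 -0.   ]
 [ 0.328  0.945 -0.001]
 [-0.    -0.001 -1.   ]]
```

>>> jog_arm([
  {"x": -30, "y": -31, "z": -5},
  {"x": -30, "y": -31, "z": -5},
  {"x": -30, "y": -31, "z": -5},
  {"x": -30, "y": -31},
  {"x": -30, "y": -31},
  {"x": -30, "y": -31},
  {"x": -30, "y": -31},
  {"x": -30, "y": -31},
])

```text
invalid input
```

>>> jog_arm([
  {"x": -30, "y": -31},
  {"x": -30, "y": -31},
  {"x": -30, "y": -31},
  {"x": -30, "y": -31},
  {"x": -30, "y": -31},
  {"x": -30, "y": -31},
  {"x": -30, "y": -31},
  {"x": -30, "y": -31},
])

```text
invalid input
```

>>> jog_arm([
  {"ax": -0.3, "ay": -7, "az": -1},
  {"ax": -0.3, "ay": -7, "az": -1},
  {"ax": -0.3, "ay": -7, "az": -1},
  {"ax": -0.3, "ay": -7, "az": -1},
  {"ax": -0.3, "ay": -7, "az": -1},
  {},
  {},
  {},
])

```text
invalid input
```

```bash
python3 - <<'E'
from h import *
P=sock_pt(.605,-.0105,-14,[0,0,.16])
plan(P,grip_rot(-14,35))
c=cam("wrist"); print(c["vertical_fov"],c["cx"],c["cy"],np.round(c["world_from_camera"],3).tolist())
cv2.imwrite("pics/w1.png",cv2.resize(c["pixels"][:,:,::-1],(800,600),interpolation=cv2.INTER_CUBIC))
E
```

```text
t 0.2 tcp [0.221  0.6374 0.2307]
shift mm (tool axes now) [-4.837e+02 -4.946e+02  2.000e-01] turn deg [ -1.63 -34.98  -4.95]
58.56469278308892 252.05172073271305 189.3287429970995 [[0.326, 0.893, 0.309, 0.14], [0.945, -0.308, -0.108, 0.666], [-0.001, 0.328, -0.945, 0.373], [0.0, 0.0, 0.0, 1.0]]
```

View pics/w1.png

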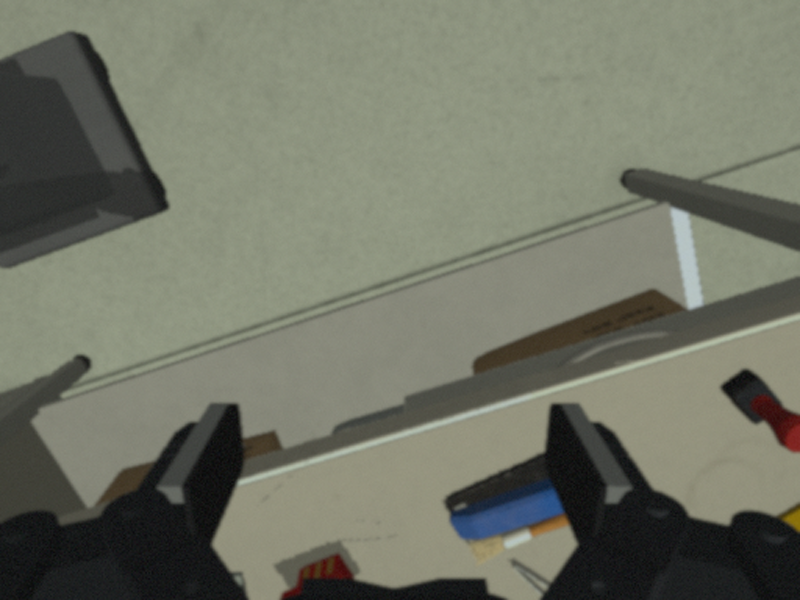

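The wrist picture shows the start pose still: the move was refused, fingers at (200,470) and (590,470). Rows probably need every field.

>>> jog_arm([
  {"fingers": 85, "x": -30, "y": -31, "z": -5, "ax": 0, "ay": 0, "az": 0},
  {"fingers": 85, "x": -30, "y": -31, "z": -5, "ax": 0, "ay": 0, "az": 0},
  {"fingers": 85, "x": -30, "y": -31, "z": -5, "ax": 0, "ay": 0, "az": 0},
  {"fingers": 85, "x": -30, "y": -31, "z": 0, "ax": 0, "ay": 0, "az": 0},
  {"fingers": 85, "x": -30, "y": -31, "z": 0, "ax": 0, "ay": 0, "az": 0},
  {"fingers": 85, "x": -30, "y": -31, "z": 0, "ax": 0, "ay": 0, "az": 0},
  {"fingers": 85, "x": -30, "y": -31, "z": 0, "ax": 0, "ay": 0, "az": 0},
  {"fingers": 85, "x": -30, "y": -31, "z": 0, "ax": 0, "ay": 0, "az": 0},
])

```text
t: 1.05
eef_pos: [0.3672, 0.3231, 0.2464]
tool_rot: [0.0, 0.166, 0.986, 0.0]
contact_force: [1.1, 0.0, 0.1]
gripper_width: 0.997
grasp_force: 0.0
```

>>> jog_arm([
  {"fingers": 85, "x": -30, "y": -31, "z": 0, "ax": 0, "ay": 0, "az": 0},
  {"fingers": 85, "x": -30, "y": -31, "z": 0, "ax": 0, "ay": 0, "az": 0},
  {"fingers": 85, "x": -30, "y": -31, "z": 0, "ax": 0, "ay": 0, "az": 0},
  {"fingers": 85, "x": -30, "y": -31, "z": 0, "ax": 0, "ay": 0, "az": 0},
  {"fingers": 85, "x": -30, "y": -31, "z": 0, "ax": 0, "ay": 0, "az": 0},
  {"fingers": 85, "x": -30, "y": -31, "z": 0, "ax": 0, "ay": 0, "az": 0},
  {"fingers": 85, "x": -30, "y": -31, "z": 0, "ax": 0, "ay": 0, "az": 0},
  {"fingers": 85, "x": -30, "y": -31, "z": 0, "ax": 0, "ay": 0, "az": 0},
])

```text
t: 1.85
eef_pos: [0.5126, 0.0102, 0.2465]
tool_rot: [0.0, 0.166, 0.986, 0.0]
contact_force: [0.8, 0.9, 1.3]
gripper_width: 0.996
grasp_force: 0.0
```

>>> jog_arm([
  {"fingers": 85, "x": 0, "y": 0, "z": 0, "ax": -0.3, "ay": -7, "az": -1},
  {"fingers": 85, "x": 0, "y": 0, "z": 0, "ax": -0.3, "ay": -7, "az": -1},
  {"fingers": 85, "x": 0, "y": 0, "z": 0, "ax": -0.3, "ay": -7, "az": -1},
  {"fingers": 85, "x": 0, "y": 0, "z": 0, "ax": -0.3, "ay": -7, "az": -1},
  {"fingers": 85, "x": 0, "y": 0, "z": 0, "ax": -0.3, "ay": -7, "az": -1},
  {"fingers": 85, "x": 0, "y": 0, "z": 0, "ax": 0, "ay": 0, "az": 0},
  {"fingers": 85, "x": 0, "y": 0, "z": 0, "ax": 0, "ay": 0, "az": 0},
  {"fingers": 85, "x": 0, "y": 0, "z": 0, "ax": 0, "ay": 0, "az": 0},
])

```text
t: 2.65
eef_pos: [0.5134, 0.009, 0.2467]
tool_rot: [0.276, 0.123, 0.953, -0.038]
contact_force: [0.6, 0.4, -0.3]
gripper_width: 0.99
grasp_force: 0.0
```

```bash
python3 - <<'E'
from h import *
P=sock_pt(.605,-.0105,-14,[0,0,.16])
plan(P,grip_rot(-14,35)); print(bot.get_obs()["q"])
c=cam("wrist"); print(np.round(c["world_from_camera"],3).tolist())
cv2.imwrite("pics/w2.png",cv2.resize(c["pixels"][:,:,::-1],(800,600),interpolation=cv2.INTER_CUBIC))
E
```

```text
t 2.65 tcp [0.5134 0.009  0.2467]
shift mm (tool axes now) [ 6.9  3.3 14.1] turn deg [-0.7  -2.65 -0.5 ]
[-0.65847021 -0.05362981  0.31414634  2.32299966  0.72999399  0.50239517
  0.38883513]
[[0.254, 0.604, 0.756, 0.369], [0.967, -0.154, -0.202, 0.048], [-0.005, 0.782, -0.623, 0.322], [0.0, 0.0, 0.0, 1.0]]
```

View pics/w2.png

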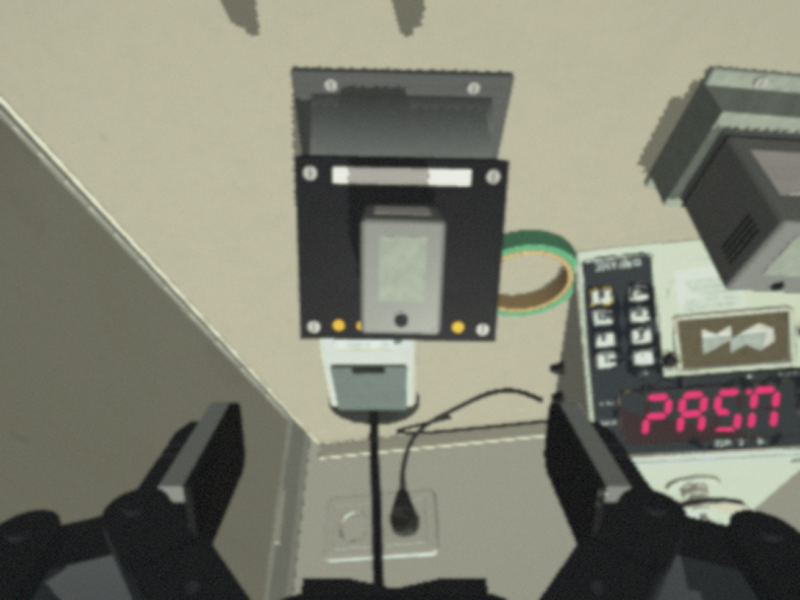

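The wrist view shows the console relay's top at (361,218),(445,220),(440,335),(362,332), and the face plate at (296,157),(508,161),(495,340),(302,337).

```bash
python3 - <<'E'
from fit import *
c=cam("wrist")
k=lambda L:(np.array(L)+.5)*.64-.5
rect=lambda a,b,z:np.array([[a,b,z],[a,-b,z],[-a,-b,z],[-a,b,z]])
loc=np.vstack([sock(rect(.03,.021,.06)),sock(rect(.056,.062,0))])
px=k([(440,335),(362,332),(361,218),(445,220),(495,340),(302,337),(296,157),(508,161)])
a=fit(c,loc,px,[.6,-.01,-.24])
fit(c,loc[:4],px[:4],a); fit(c,loc[4:],px[4:],a)
y=np.degrees(a[2])
plan(sock_pt(a[0],a[1],y,[0,0,.11]),grip_rot(y,35))
E
```

```text
[ 0.6  -0.01] -15.7 res px [[1.1, 0.5], [-1.3, 1.7], [-0.7, -0.1], [1.3, -0.4], [0.5, 1.0], [-0.9, 1.2], [-1.0, -0.3], [1.0, -0.5]]
[ 0.5998 -0.0103] -16.0 res px [[0.8, 0.5], [-1.5, 1.6], [-0.7, -0.3], [1.2, -0.5]]
[ 0.6002 -0.01  ] -15.8 res px [[0.5, 1.1], [-0.7, 1.2], [-0.8, -0.2], [1.1, -0.3]]
t 2.75 tcp [0.5134 0.0089 0.2466]
shift mm (tool axes now) [ 8.7  5.1 61.3] turn deg [ 0.25 -2.62  0.95]
```

>>> jog_arm([
  {"fingers": 85, "x": 4.5, "y": 2.5, "z": 15, "ax": 0, "ay": 0, "az": 0},
  {"fingers": 85, "x": 4.5, "y": 2.5, "z": 15, "ax": 0, "ay": 0, "az": 0},
  {"fingers": 85, "x": 0, "y": 0, "z": 16, "ax": 0, "ay": 0, "az": 0},
  {"fingers": 85, "x": 0, "y": 0, "z": 15, "ax": 0, "ay": 0, "az": 0},
  {"fingers": 85, "x": 0, "y": 0, "z": 0, "ax": 0.1, "ay": -1.3, "az": 0.5},
  {"fingers": 85, "x": 0, "y": 0, "z": 0, "ax": 0.1, "ay": -1.3, "az": 0.5},
  {"fingers": 85, "x": 0, "y": 0, "z": 0, "ax": 0, "ay": 0, "az": 0},
  {"fingers": 85, "x": 0, "y": 0, "z": 0, "ax": 0, "ay": 0, "az": 0},
])

```text
t: 3.55
eef_pos: [0.5384, 0.0072, 0.1898]
tool_rot: [0.298, 0.13, 0.945, -0.041]
contact_force: [0.1, 0.5, -0.1]
gripper_width: 0.993
grasp_force: 0.0
```

```bash
python3 - <<'E'
from h import *
plan(sock_pt(.6,-.01,-15.8,[0,0,.008]),grip_rot(-15.8,35)); print(bot.get_obs()["q"])
E
```

```text
t 3.55 tcp [0.5384 0.0072 0.1898]
shift mm (tool axes now) [-1.000e+00  1.000e-01  1.022e+02] turn deg [ 0.08 -0.03  0.09]
[-0.68274473  0.10536214  0.37694228  2.37171853  1.10462652  0.32197789
 -0.02682817]
```

>>> jog_arm([
  {"fingers": 85, "x": -0.5, "y": 0, "z": 15, "ax": 0, "ay": 0, "az": 0},
  {"fingers": 85, "x": -0.5, "y": 0, "z": 15, "ax": 0, "ay": 0, "az": 0},
  {"fingers": 85, "x": 0, "y": 0, "z": 15, "ax": 0, "ay": 0, "az": 0},
  {"fingers": 85, "x": 0, "y": 0, "z": 15, "ax": 0, "ay": 0, "az": 0},
  {"fingers": 85, "x": 0, "y": 0, "z": 15, "ax": 0, "ay": 0, "az": 0},
  {"fingers": 85, "x": 0, "y": 0, "z": 15, "ax": 0, "ay": 0, "az": 0},
  {"fingers": 85, "x": 0, "y": 0, "z": 12, "ax": 0, "ay": 0, "az": 0},
  {"fingers": 85, "x": 0, "y": 0, "z": 0, "ax": 0, "ay": 0, "az": 0},
])

```text
t: 4.35
eef_pos: [0.5958, -0.0097, 0.1059]
tool_rot: [0.298, 0.131, 0.945, -0.041]
contact_force: [0.8, 0.4, 1.0]
gripper_width: 1.0
grasp_force: 0.0
```

```bash
python3 - <<'E'
from h import *
plan(sock_pt(.6,-.01,-15.8,[0,0,.008]),grip_rot(-15.8,35)); print(bot.get_obs()["q"])
c=cam("wrist"); cv2.imwrite("pics/w3.png",c["pixels"][:,:,::-1])
E
```

```text
t 4.35 tcp [ 0.5958 -0.0097  0.1059]
shift mm (tool axes now) [ 0.   0.8 -0.8] turn deg [ 0.02 -0.04  0.05]
[-0.45296999  0.37567459  0.2418443   2.30773341  1.89770963  0.21601886
 -0.80392244]
```

View pics/w3.png

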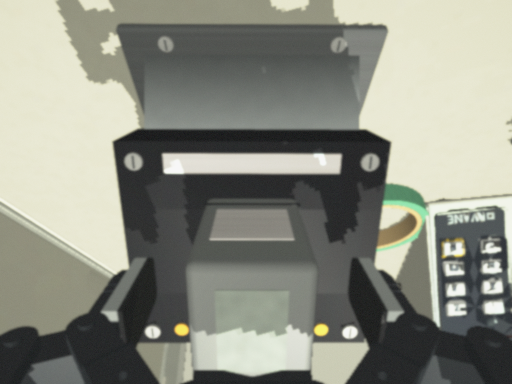

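The relay is centred at column 253 between the fingers (153 and 352). Closing.

>>> jog_arm([
  {"fingers": 30, "x": 0, "y": 0.5, "z": 0, "ax": 0, "ay": 0, "az": 0},
  {"fingers": 30, "x": 0, "y": 0, "z": 0, "ax": 0, "ay": 0, "az": 0},
  {"fingers": 30, "x": 0, "y": 0, "z": 0, "ax": 0, "ay": 0, "az": 0},
  {"fingers": 30, "x": 0, "y": 0, "z": 0, "ax": 0, "ay": 0, "az": 0},
  {"fingers": 30, "x": 0, "y": 0, "z": 0, "ax": 0, "ay": 0, "az": 0},
  {"fingers": 30, "x": 0, "y": 0, "z": 0, "ax": 0, "ay": 0, "az": 0},
  {"fingers": 30, "x": 0, "y": 0, "z": 0, "ax": 0, "ay": 0, "az": 0},
  {"fingers": 30, "x": 0, "y": 0, "z": 0, "ax": 0, "ay": 0, "az": 0},
], force=100)

```text
t: 5.2
eef_pos: [0.5949, -0.0086, 0.1074]
tool_rot: [0.298, 0.13, 0.945, -0.041]
contact_force: [-5.3, 0.1, 8.1]
gripper_width: 0.479
grasp_force: 100.1
```

>>> jog_arm([
  {"fingers": 30, "x": 0, "y": 0, "z": -5, "ax": 0, "ay": 0, "az": 0},
  {"fingers": 30, "x": 0, "y": 0, "z": -5, "ax": 0, "ay": 0, "az": 0},
  {"fingers": 30, "x": 0, "y": 0, "z": -8, "ax": 0, "ay": 0, "az": 0},
  {"fingers": 30, "x": 0, "y": 0, "z": -8, "ax": 0, "ay": 0, "az": 0},
  {"fingers": 30, "x": 0, "y": 0, "z": -10, "ax": 0, "ay": 0, "az": 0},
  {"fingers": 30, "x": 0, "y": 0, "z": -12, "ax": 0, "ay": 0, "az": 0},
  {"fingers": 30, "x": 0, "y": 0, "z": -16, "ax": 0, "ay": 0, "az": 0},
  {"fingers": 30, "x": 0, "y": 0, "z": -16, "ax": 0, "ay": 0, "az": 0},
])

```text
t: 6.0
eef_pos: [0.5498, 0.0043, 0.1721]
tool_rot: [0.297, 0.13, 0.945, -0.041]
contact_force: [0.6, 0.3, -2.2]
gripper_width: 0.484
grasp_force: 102.4
```

```bash
python3 - <<'E'
from h import *
# relay foot relative to TCP: along tool z, 38 mm ahead
plan([.444,.1825,.006+.038+.10],grip_rot(7.8,0)); print(bot.get_obs()["q"],bot.get_obs()["contact_force"])
c=cam("wrist"); cv2.imwrite("pics/w4.png",c["pixels"][:,:,::-1])
E
```

```text
t 6.0 tcp [0.5498 0.0043 0.1721]
shift mm (tool axes now) [139.1 143.  -62.7] turn deg [ -7.14  34.42 -22.72]
[-0.66157378  0.16624008  0.383927    2.36514487  1.21615605  0.27025408
 -0.13682197] [ 0.55765254  0.33596601 -2.19574173]
```

View pics/w4.png

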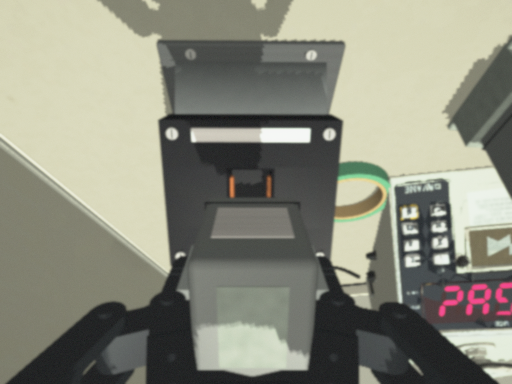

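The old relay is out: the socket with its contacts is visible at (250,185) and the relay is held centred. Raising it, levelling it, then moving to the empty block.

>>> jog_arm([
  {"fingers": 30, "x": -17, "y": 0, "z": -24, "ax": 0, "ay": 0, "az": 0},
  {"fingers": 30, "x": -17, "y": 0, "z": -24, "ax": 0, "ay": 0, "az": 0},
  {"fingers": 30, "x": 0, "y": 0, "z": 0, "ax": -1.2, "ay": 5.7, "az": -3.8},
  {"fingers": 30, "x": 0, "y": 0, "z": 0, "ax": -1.2, "ay": 5.7, "az": -3.8},
  {"fingers": 30, "x": 0, "y": 0, "z": 0, "ax": -1.2, "ay": 5.7, "az": -3.8},
  {"fingers": 30, "x": 0, "y": 0, "z": 0, "ax": -1.2, "ay": 5.7, "az": -3.8},
  {"fingers": 30, "x": 0, "y": 0, "z": 0, "ax": -1.2, "ay": 5.7, "az": -3.8},
  {"fingers": 30, "x": 0, "y": 0, "z": 0, "ax": -1.2, "ay": 5.7, "az": -3.8},
])

```text
t: 6.85
eef_pos: [0.5503, -0.0036, 0.2284]
tool_rot: [0.072, -0.013, 0.997, -0.021]
contact_force: [0.6, -0.4, -2.1]
gripper_width: 0.48
grasp_force: 102.3
```

```bash
python3 - <<'E'
from h import *
plan([.444,.1825,.006+.038+.10],grip_rot(7.8,0)); print(bot.get_obs()["q"])
E
```

```text
t 6.85 tcp [ 0.5503 -0.0036  0.2284]
shift mm (tool axes now) [111.8 192.1  60.5] turn deg [-3.02  8.08 -6.27]
[-0.38470637  0.2006667   0.27770264  1.98183655  0.00365653  0.82740535
  1.47895589]
```

>>> jog_arm([
  {"fingers": 30, "x": 0, "y": 0, "z": 0, "ax": -1.5, "ay": 4, "az": -3.1},
  {"fingers": 30, "x": 0, "y": 0, "z": 0, "ax": -1.5, "ay": 4, "az": -3.1},
  {"fingers": 30, "x": 16, "y": 40, "z": 0, "ax": 0, "ay": 0, "az": 0},
  {"fingers": 30, "x": 16, "y": 40, "z": 0, "ax": 0, "ay": 0, "az": 0},
  {"fingers": 30, "x": 16, "y": 40, "z": 0, "ax": 0, "ay": 0, "az": 0},
  {"fingers": 30, "x": 16, "y": 40, "z": 0, "ax": 0, "ay": 0, "az": 0},
  {"fingers": 30, "x": 16, "y": 39, "z": 0, "ax": 0, "ay": 0, "az": 0},
  {"fingers": 30, "x": 0, "y": 0, "z": 0, "ax": 0, "ay": 0, "az": 0},
])

```text
t: 7.65
eef_pos: [0.442, 0.1885, 0.2271]
tool_rot: [0.002, -0.071, 0.997, -0.0]
contact_force: [0.8, -0.2, -2.2]
gripper_width: 0.48
grasp_force: 102.4
```

```bash
python3 - <<'E'
from h import *
plan([.444,.1825,.006+.038+.10],grip_rot(7.8,0)); print(bot.get_obs()["q"])
c=cam("top"); crop(c,215,220,60,60,10,"top2.png")
np.save("top2.npy",c["pixels"])
c=cam("wrist"); cv2.imwrite("pics/w5.png",c["pixels"][:,:,::-1])
a=cv2.imread("pics/top2.png");b=cv2.imread("pics/w5.png")[:,:,:]
a=cv2.resize(a,(384,384)); b=b[:,60:476]
cv2.imwrite("pics/m5.png",np.hstack([a,b]))
E
```

```text
t 7.65 tcp [0.442  0.1885 0.2271]
shift mm (tool axes now) [-0.8 -6.2 83.1] turn deg [-0.06  0.24  0.3 ]
[-0.63952332  0.15621315  0.11674641  2.02066077 -0.01903997  0.96236419
  1.19882583]
```

View pics/m5.png

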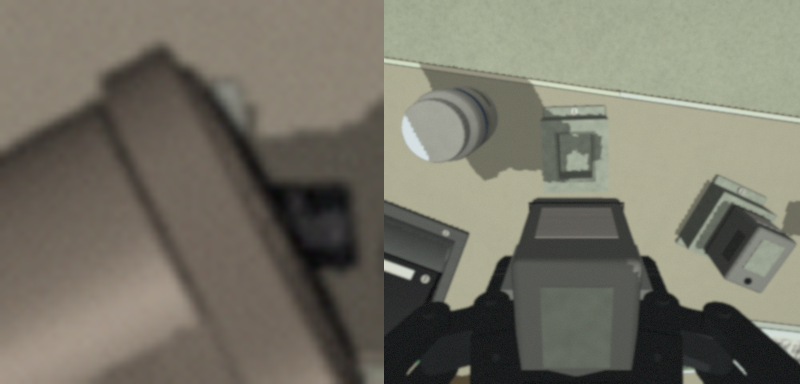

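```bash
python3 - <<'E'
from h import *
b=cv2.imread("pics/w5.png"); z=lambda x,s:cv2.resize(x,None,fx=s,fy=s,interpolation=cv2.INTER_CUBIC)
A=z(b[95:205,210:290],5); B=z(b[170:300,350:480],3)
m=np.zeros((550,790,3),np.uint8); m[:,:400]=A; m[:390,400:]=B
cv2.imwrite("pics/m6.png",m)
E
```

```text
(no output)
```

View pics/m6.png

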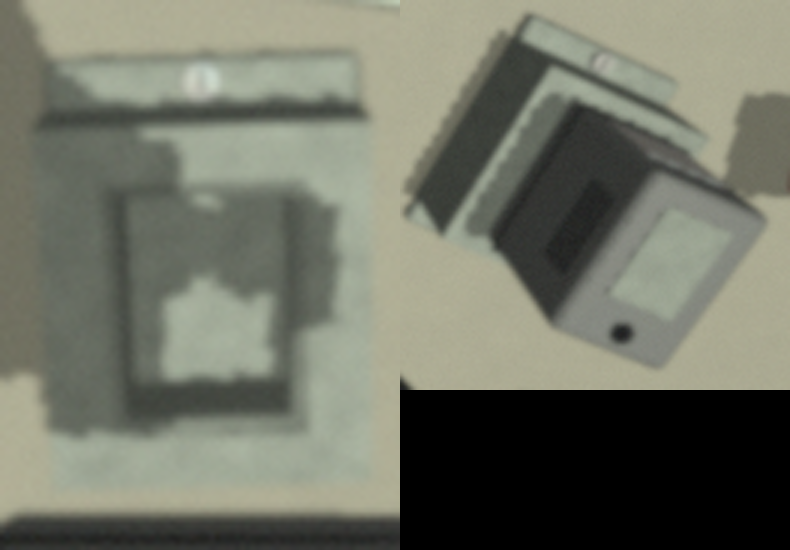

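Left crop: block top corners (33,125),(368,118),(372,488),(55,490), hole (125,193),(290,193),(290,415),(128,415). Right crop: spare top (655,165),(765,220),(660,368),(555,325).

```bash
python3 - <<'E'
from fit import *
c=cam("wrist")
A=lambda L:(np.array(L)+.5)/5-.5+[210,95]
B=lambda L:(np.array(L)-[400,0]+.5)/3-.5+[350,170]
rect=lambda a,b,z:np.array([[-a,-b,z],[-a,b,z],[a,b,z],[a,-b,z]])
po=A([(33,125),(368,118),(372,488),(55,490)]); pi=A([(125,193),(290,193),(290,415),(128,415)])
o=rect(.037,.033,.036); i=rect(.023,.017,.036)
fit(c,o,po,[.44,.18,.13]); fit(c,i,pi,[.44,.18,.13])
a=fit(c,np.vstack([o,i]),np.vstack([po,pi]),[.44,.18,.13])
s=fit(c,rect(.03,.021,.096),B([(655,165),(765,220),(660,368),(555,325)]),[.5,.36,-.22])
plan([a[0],a[1],.044],grip_rot(np.degrees(a[2]),0))
E
```

```text
[0.4415 0.1829] 9.3 res px [[-0.4, 0.7], [1.1, 0.3], [-0.1, -1.3], [-0.4, -0.2]]
[0.4405 0.1829] 8.0 res px [[-0.8, -0.2], [1.0, -0.3], [0.4, 0.3], [-0.5, 0.3]]
[0.441  0.1829] 9.1 res px [[-0.2, 0.1], [1.3, -0.0], [-0.2, -1.6], [-0.5, -0.8], [-1.4, 0.6], [0.4, -0.2], [0.7, 0.4], [-0.2, 1.0]]
[0.4997 0.361 ] -15.9 res px [[-0.1, -0.0], [3.0, -1.2], [0.0, 1.2], [-3.1, 0.2]]
t 7.8 tcp [0.4453 0.1826 0.2273]
shift mm (tool axes now) [  5.2   1.4 183.3] turn deg [-0.19  0.3  -1.47]
```

The arm was still settling when that picture was taken, so I'll measure the image shift in a settled frame by template matching and refit.

```bash
python3 - <<'E'
from fit import *
c=cam("wrist"); old=cv2.imread("pics/w5.png"); new=np.ascontiguousarray(c["pixels"][:,:,::-1]); cv2.imwrite("pics/w6.png",new)
def sh(x0,y0,w,h):
    r=cv2.matchTemplate(new,old[y0:y0+h,x0:x0+w],cv2.TM_CCOEFF_NORMED); _,m,_,l=cv2.minMaxLoc(r); 
    g=lambda im:np.float32(cv2.cvtColor(im,cv2.COLOR_BGR2GRAY))
    d,_=cv2.phaseCorrelate(g(old[y0:y0+h,x0:x0+w]),g(new[l[1]:l[1]+h,l[0]:l[0]+w])); d=np.array(l)-[x0,y0]+d; print(m,l,d); return d
A=lambda L:(np.array(L)+.5)/5-.5+[210,95]+sh(210,95,80,98)
B=lambda L:(np.array(L)-[400,0]+.5)/3-.5+[350,170]+sh(350,170,130,130)
rect=lambda a,b,z:np.array([[-a,-b,z],[-a,b,z],[a,b,z],[a,-b,z]])
po=A([(33,125),(368,118),(372,488),(55,490)]); pi=A([(125,193),(290,193),(290,415),(128,415)])
o=rect(.037,.033,.036); i=rect(.023,.017,.036)
fit(c,i,pi,[.44,.18,.13])
a=fit(c,np.vstack([o,i]),np.vstack([po,pi]),[.44,.18,.13])
s=fit(c,rect(.03,.021,.096),B([(655,165),(765,220),(660,368),(555,325)]),[.5,.36,-.22])
plan([a[0],a[1],.044],grip_rot(8,0)); print(a)
E
```

```text
0.9603756070137024 (212, 94) [ 2.14182706 -0.94631679]
0.9603756070137024 (212, 94) [ 2.14182706 -0.94631679]
[0.4399 0.1838] 7.9 res px [[-0.8, -0.2], [1.0, -0.4], [0.4, 0.3], [-0.5, 0.4]]
[0.4404 0.1838] 9.0 res px [[-0.1, 0.1], [1.4, -0.1], [-0.2, -1.6], [-0.6, -0.7], [-1.4, 0.6], [0.4, -0.2], [0.7, 0.4], [-0.2, 1.1]]
0.9939559102058411 (354, 168) [ 4.61471426 -1.77972039]
[0.4984 0.3634] -15.8 res px [[-0.0, -0.2], [3.1, -1.3], [-0.0, 1.3], [-3.2, 0.4]]
t 7.85 tcp [0.4456 0.182  0.2274]
shift mm (tool axes now) [  5.9   2.9 183.3] turn deg [-0.17  0.3  -0.5 ]
[0.44037776 0.18375703 0.1566869 ]
```

```bash
python3 - <<'E'
from fit import *
c=cam("wrist"); p,r=tool()
# refine edges numerically on settled frame: row gradient profile
g=cv2.cvtColor(c["pixels"],cv2.COLOR_RGB2GRAY).astype(float)
v=g[190:275,235:270].mean(1); d=np.diff(v); print("rows",[(190+i,round(d[i],1)) for i in np.argsort(-abs(d))[:8]])
for row in(225,245,285): 
    h=g[row-2:row+3].mean(0); d=np.diff(h); 
    print(row,[(i,round(d[i],1)) for i in sorted(list(150+np.argsort(-abs(d[150:225]))[:3])+list(285+np.argsort(-abs(d[285:350]))[:3]))])
loc=np.array([[-.03,-.021,.09],[-.03,.021,.09],[-.03,.021,.03],[-.03,-.021,.03]])
px=np.array([(190,262),(316,262),(299,203),(206,203)],float)
def T(q): # relay in tool: tool x = -relay x, z flipped
    return r.apply(R.from_euler("y",180,degrees=True).apply(R.from_euler("z",q[3]).apply(loc))+q[:3])+p
s=least_squares(lambda q:(w2pix(c,T(q))-px).ravel(),[0,0,.038,0])
print("foot in tool",np.round(s.x,4),np.round(s.fun,1))
E
```

```text
rows [(np.int64(197), np.float64(-39.8)), (np.int64(198), np.float64(-28.3)), (np.int64(196), np.float64(-26.9)), (np.int64(238), np.float64(-23.9)), (np.int64(237), np.float64(-23.7)), (np.int64(207), np.float64(14.5)), (np.int64(206), np.float64(12.5)), (np.int64(203), np.float64(11.1))]
225 [(np.int64(199), np.float64(-31.6)), (np.int64(200), np.float64(-34.4)), (np.int64(201), np.float64(-19.4)), (np.int64(302), np.float64(23.4)), (np.int64(303), np.float64(33.8)), (np.int64(304), np.float64(29.4))]
245 [(np.int64(191), np.float64(-22.8)), (np.int64(192), np.float64(-22.6)), (np.int64(193), np.float64(-19.8)), (np.int64(310), np.float64(19.6)), (np.int64(311), np.float64(23.8)), (np.int64(312), np.float64(23.8))]
285 [(np.int64(162), np.float64(-26.6)), (np.int64(163), np.float64(-37.4)), (np.int64(164), np.float64(-35.0)), (np.int64(339), np.float64(33.0)), (np.int64(340), np.float64(38.4)), (np.int64(341), np.float64(30.6))]
foot in tool [-0.0052  0.0017  0.0471  0.002 ] [ 0.   2.1 -0.2  2.  -4.3 -3.1  4.6 -3.1]
```

```bash
python3 - <<'E'
from fit import *
c=cam("wrist"); p,r=tool()
px=np.array([(211,197.5),(292.5,197.5),(200,225),(303.5,225),(192,245),(311.5,245)])
def T(q):
    loc=np.array([[-.03,s*.021,z] for z in(.03,q[4],q[5]) for s in(-1,1)])
    return r.apply(R.from_euler("y",180,degrees=True).apply(R.from_euler("z",q[3]).apply(loc))+q[:3])+p
for pr in(0,1):
  s=least_squares(lambda q:np.r_[(w2pix(c,T(q))-px).ravel(),pr*(q[2]-.038)*1e4],[0,0,.038,0,.05,.07])
  print("foot in tool",np.round(s.x,4),np.round(s.fun,1))
M=np.linalg.inv(c["world_from_camera"])
cam_o=r.inv().apply(np.array(c["world_from_camera"])[:3,3]-p); print("cam in tool",cam_o.round(4))
E
```

```text
foot in tool [-0.0035  0.001   0.0464  0.0014  0.0626  0.0798] [-1.5 -0.5  1.7 -0.5 -0.  -0.   0.  -0.   1.1  0.4 -1.2  0.4  0. ]
foot in tool [-0.0013  0.001   0.038   0.0015  0.0583  0.0749] [-3.8  1.4  3.9  1.4 -1.7 -0.6  1.7 -0.6 -0.8 -0.3  0.8 -0.3  0.4]
cam in tool [ 0.0857  0.001  -0.1428]
```

>>> jog_arm([
  {"fingers": 30, "x": 3, "y": 0.5, "z": 20, "ax": 0, "ay": 0.3, "az": -0.5},
  {"fingers": 30, "x": 3.5, "y": 0.7, "z": 25, "ax": 0, "ay": 0, "az": 0},
  {"fingers": 30, "x": 0, "y": 0, "z": 25, "ax": 0, "ay": 0, "az": 0},
  {"fingers": 30, "x": 0, "y": 0, "z": 25, "ax": 0, "ay": 0, "az": 0},
  {"fingers": 30, "x": 0, "y": 0, "z": 20, "ax": 0, "ay": 0, "az": 0},
  {"fingers": 30, "x": 0, "y": 0, "z": 18, "ax": 0, "ay": 0, "az": 0},
  {"fingers": 30, "x": 0, "y": 0, "z": 0, "ax": 0, "ay": 0, "az": 0},
  {"fingers": 30, "x": 0, "y": 0, "z": 0, "ax": 0, "ay": 0, "az": 0},
])

```text
t: 8.75
eef_pos: [0.4391, 0.1827, 0.0949]
tool_rot: [-0.0, -0.07, 0.998, -0.001]
contact_force: [0.6, -0.4, -1.8]
gripper_width: 0.476
grasp_force: 102.3
```

```bash
python3 - <<'E'
from h import *
plan([.439,.1823,.047],grip_rot(8,0))
E
```

```text
t 8.75 tcp [0.4391 0.1827 0.0949]
shift mm (tool axes now) [ 0.2 -0.3 47.9] turn deg [-0.13 -0.01  0.02]
```

>>> jog_arm([
  {"fingers": 30, "x": 0, "y": 0, "z": 8, "ax": 0, "ay": 0, "az": 0},
  {"fingers": 30, "x": 0, "y": 0, "z": 6, "ax": 0, "ay": 0, "az": 0},
  {"fingers": 30, "x": 0, "y": 0, "z": 4, "ax": 0, "ay": 0, "az": 0},
  {"fingers": 30, "x": 0, "y": 0, "z": 3, "ax": 0, "ay": 0, "az": 0},
  {"fingers": 30, "x": 0, "y": 0, "z": 3, "ax": 0, "ay": 0, "az": 0},
  {"fingers": 30, "x": 0, "y": 0, "z": 2, "ax": 0, "ay": 0, "az": 0},
  {"fingers": 30, "x": 0, "y": 0, "z": 0, "ax": 0, "ay": 0, "az": 0},
  {"fingers": 30, "x": 0, "y": 0, "z": 0, "ax": 0, "ay": 0, "az": 0},
])

```text
t: 9.55
eef_pos: [0.4387, 0.1834, 0.0687]
tool_rot: [0.0, -0.071, 0.997, -0.001]
contact_force: [0.1, -0.2, -1.6]
gripper_width: 0.476
grasp_force: 102.4
```

No contact while entering, so I'll keep descending.

>>> jog_arm([
  {"fingers": 30, "x": 0, "y": 0, "z": 5, "ax": 0, "ay": 0, "az": 0},
  {"fingers": 30, "x": 0, "y": 0, "z": 5, "ax": 0, "ay": 0, "az": 0},
  {"fingers": 30, "x": 0, "y": 0, "z": 3, "ax": 0, "ay": 0, "az": 0},
  {"fingers": 30, "x": 0, "y": 0, "z": 2, "ax": 0, "ay": 0, "az": 0},
  {"fingers": 30, "x": 0, "y": 0, "z": 2, "ax": 0, "ay": 0, "az": 0},
  {"fingers": 30, "x": 0, "y": 0, "z": 1, "ax": 0, "ay": 0, "az": 0},
  {"fingers": 30, "x": 0, "y": 0, "z": 0, "ax": 0, "ay": 0, "az": 0},
  {"fingers": 30, "x": 0, "y": 0, "z": 0, "ax": 0, "ay": 0, "az": 0},
])

```text
t: 10.35
eef_pos: [0.4387, 0.1834, 0.0507]
tool_rot: [0.0, -0.071, 0.997, -0.001]
contact_force: [1.1, -1.1, -1.7]
gripper_width: 0.477
grasp_force: 102.4
```

>>> jog_arm([
  {"fingers": 30, "x": 0, "y": 0, "z": 1, "ax": 0, "ay": 0, "az": 0},
  {"fingers": 30, "x": 0, "y": 0, "z": 1, "ax": 0, "ay": 0, "az": 0},
  {"fingers": 30, "x": 0, "y": 0, "z": 1, "ax": 0, "ay": 0, "az": 0},
  {"fingers": 30, "x": 0, "y": 0, "z": 0.5, "ax": 0, "ay": 0, "az": 0},
  {"fingers": 30, "x": 0, "y": 0, "z": 0.5, "ax": 0, "ay": 0, "az": 0},
  {"fingers": 30, "x": 0, "y": 0, "z": 0, "ax": 0, "ay": 0, "az": 0},
  {"fingers": 30, "x": 0, "y": 0, "z": 0, "ax": 0, "ay": 0, "az": 0},
  {"fingers": 30, "x": 0, "y": 0, "z": 0, "ax": 0, "ay": 0, "az": 0},
])

```text
t: 11.15
eef_pos: [0.4387, 0.1834, 0.0467]
tool_rot: [0.0, -0.071, 0.997, -0.001]
contact_force: [0.3, -0.4, -2.0]
gripper_width: 0.48
grasp_force: 102.4
```

>>> jog_arm([
  {"fingers": 30, "x": 0, "y": 0, "z": 0.5, "ax": 0, "ay": 0, "az": 0},
  {"fingers": 30, "x": 0, "y": 0, "z": 0.5, "ax": 0, "ay": 0, "az": 0},
  {"fingers": 30, "x": 0, "y": 0, "z": 0.5, "ax": 0, "ay": 0, "az": 0},
  {"fingers": 30, "x": 0, "y": 0, "z": 0.5, "ax": 0, "ay": 0, "az": 0},
  {"fingers": 30, "x": 0, "y": 0, "z": 0.5, "ax": 0, "ay": 0, "az": 0},
  {"fingers": 30, "x": 0, "y": 0, "z": 0, "ax": 0, "ay": 0, "az": 0},
  {"fingers": 30, "x": 0, "y": 0, "z": 0, "ax": 0, "ay": 0, "az": 0},
  {"fingers": 30, "x": 0, "y": 0, "z": 0, "ax": 0, "ay": 0, "az": 0},
])

```text
t: 11.95
eef_pos: [0.4387, 0.1833, 0.0458]
tool_rot: [0.0, -0.071, 0.998, -0.001]
contact_force: [-7.1, -3.1, 21.5]
gripper_width: 0.481
grasp_force: 105.6
```

Contact at TCP z ≈ 0.046 means the shoulder is on the block. Releasing and withdrawing.

>>> jog_arm([
  {"fingers": 30, "x": 0, "y": 0, "z": -0.8, "ax": 0, "ay": 0, "az": 0},
  {"fingers": 75, "x": 0, "y": 0, "z": 0, "ax": 0, "ay": 0, "az": 0},
  {"fingers": 75, "x": 0, "y": 0, "z": 0, "ax": 0, "ay": 0, "az": 0},
  {"fingers": 75, "x": 0, "y": 0, "z": 0, "ax": 0, "ay": 0, "az": 0},
  {"fingers": 75, "x": 0, "y": 0, "z": 0, "ax": 0, "ay": 0, "az": 0},
  {"fingers": 75, "x": 0, "y": 0, "z": 0, "ax": 0, "ay": 0, "az": 0},
  {"fingers": 75, "x": 0, "y": 0, "z": -10, "ax": 0, "ay": 0, "az": 0},
  {"fingers": 75, "x": 0, "y": 0, "z": -20, "ax": 0, "ay": 0, "az": 0},
])

```text
t: 12.75
eef_pos: [0.4377, 0.1829, 0.0747]
tool_rot: [-0.001, -0.071, 0.997, -0.002]
contact_force: [0.6, 0.8, 0.8]
gripper_width: 0.882
grasp_force: 0.0
```

>>> jog_arm([
  {"fingers": 85, "x": 0, "y": 0, "z": -40, "ax": 0, "ay": 0, "az": 0},
  {"fingers": 85, "x": 0, "y": 0, "z": -40, "ax": 0, "ay": 0, "az": 0},
  {"fingers": 85, "x": 0, "y": 0, "z": -40, "ax": 0, "ay": 0, "az": 0},
  {"fingers": 85, "x": 0, "y": 0, "z": -20, "ax": 0, "ay": 0, "az": 0},
  {"fingers": 85, "x": 0, "y": 0, "z": 0, "ax": 0, "ay": 0, "az": 0},
  {"fingers": 85, "x": 0, "y": 0, "z": 0, "ax": 0, "ay": 0, "az": 0},
  {"fingers": 85, "x": 0, "y": 0, "z": 0, "ax": 0, "ay": 0, "az": 0},
  {"fingers": 85, "x": 0, "y": 0, "z": 0, "ax": 0, "ay": 0, "az": 0},
])

```text
t: 13.55
eef_pos: [0.4379, 0.1832, 0.2139]
tool_rot: [-0.001, -0.071, 0.997, -0.001]
contact_force: [1.0, -0.7, 0.1]
gripper_width: 0.997
grasp_force: 0.0
```

```bash
python3 - <<'E'
from h import *
plan([.500,.362,.216],grip_rot(-14.5,0)); print(bot.get_obs()["q"],bot.get_obs()["gripper_width"])
c=cam("wrist"); cv2.imwrite("pics/w7.png",c["pixels"][:,:,::-1])
# check old relay top position: predict corners and compare (seated in empty block)
E
```

```text
t 13.55 tcp [0.4379 0.1832 0.2139]
shift mm (tool axes now) [-86.7 168.2  -2.8] turn deg [-0.18 -0.09 22.61]
[-0.64025433  0.16581096  0.12440776  2.04381459 -0.02329003  0.93641537
  1.20867884] 0.9968957772133591
```

>>> jog_arm([
  {"fingers": 85, "x": -17.3, "y": 33.6, "z": 0, "ax": 0, "ay": 0, "az": 0},
  {"fingers": 85, "x": -17.3, "y": 33.6, "z": 0, "ax": 0, "ay": 0, "az": 0},
  {"fingers": 85, "x": -17.3, "y": 33.6, "z": 0, "ax": 0, "ay": 0, "az": 0},
  {"fingers": 85, "x": -17.3, "y": 33.6, "z": 0, "ax": 0, "ay": 0, "az": 0},
  {"fingers": 85, "x": -17.3, "y": 33.6, "z": 0, "ax": 0, "ay": 0, "az": 0},
  {"fingers": 85, "x": 0, "y": 0, "z": 0, "ax": 0, "ay": 0, "az": 7.5},
  {"fingers": 85, "x": 0, "y": 0, "z": 0, "ax": 0, "ay": 0, "az": 7.5},
  {"fingers": 85, "x": 0, "y": 0, "z": 0, "ax": 0, "ay": 0, "az": 7.5},
])

```text
t: 14.4
eef_pos: [0.5002, 0.3621, 0.2133]
tool_rot: [-0.0, 0.128, 0.992, -0.002]
contact_force: [-0.7, -0.3, -0.4]
gripper_width: 0.996
grasp_force: 0.0
```

>>> jog_arm([
  {"fingers": 85, "x": 0, "y": 0, "z": 0, "ax": 0, "ay": 0, "az": 0},
  {"fingers": 85, "x": 0, "y": 0, "z": 0, "ax": 0, "ay": 0, "az": 0},
  {"fingers": 85, "x": 0, "y": 0, "z": 0, "ax": 0, "ay": 0, "az": 0},
  {"fingers": 85, "x": 0, "y": 0, "z": 0, "ax": 0, "ay": 0, "az": 0},
  {"fingers": 85, "x": 0, "y": 0, "z": 0, "ax": 0, "ay": 0, "az": 0},
  {"fingers": 85, "x": 0, "y": 0, "z": 0, "ax": 0, "ay": 0, "az": 0},
  {"fingers": 85, "x": 0, "y": 0, "z": 0, "ax": 0, "ay": 0, "az": 0},
  {"fingers": 85, "x": 0, "y": 0, "z": 0, "ax": 0, "ay": 0, "az": 0},
])

```text
t: 15.2
eef_pos: [0.5006, 0.3621, 0.2147]
tool_rot: [0.0, 0.125, 0.992, -0.001]
contact_force: [-0.0, -1.2, -0.1]
gripper_width: 0.996
grasp_force: 0.0
```

```bash
python3 - <<'E'
from h import *
plan([.500,.362,.216],grip_rot(-14.5,0)); print(bot.get_obs()["q"])
c=cam("wrist"); cv2.imwrite("pics/w8.png",c["pixels"][:,:,::-1])
w7=cv2.imread("pics/w7.png")
a=c["pixels"][:,:,::-1]
pr=w2pix(c,np.array([[.5,.362,.096]])); print("spare predicted px",pr)
u,v=pr[0].astype(int); A=cv2.resize(a[v-55:v+55,u-60:u+60],(480,440),interpolation=cv2.INTER_CUBIC); print("crop origin",u-60,v-55)
B=cv2.resize(w7,(320,240)); m=np.zeros((440,800,3),np.uint8); m[:,:480]=A; m[:240,480:]=B
cv2.imwrite("pics/m8.png",m)
E
```

```text
t 15.2 tcp [0.5006 0.3621 0.2147]
shift mm (tool axes now) [ 0.5 -0.3 -1.3] turn deg [-0.09  0.04  0.12]
[-0.84705739  0.40031597  0.15697817  1.72416456 -0.06970718  1.02348817
  0.65380509]
spare predicted px [[251.07747626 183.16116291]]
crop origin 191 128
```

View pics/m8.png

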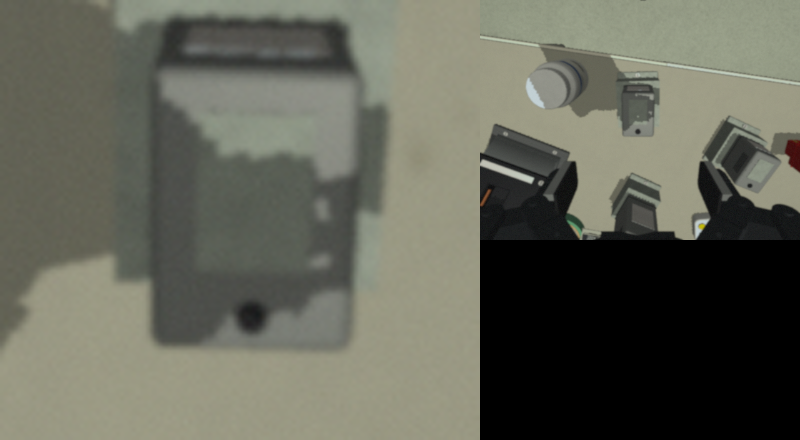

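The old relay stands in its block (inset at 638,110). The spare's top is at (157,68),(359,68),(350,347),(152,345), square to the tool. Fitting its pose.

```bash
python3 - <<'E'
from fit import *
c=cam("wrist")
rect=lambda a,b,z:np.array([[-a,-b,z],[-a,b,z],[a,b,z],[a,-b,z]])
px=(np.array([(157,68),(359,68),(350,347),(152,345)])+.5)/4-.5+[191,128]
s=fit(c,rect(.03,.021,.096),px,[.5,.36,-.22]); y=np.degrees(s[2])
plan([s[0],s[1],.046],grip_rot(y,0))
E
```

```text
[0.4986 0.3648] -15.1 res px [[-2.4, -1.2], [1.4, -0.5], [0.6, 1.2], [-0.5, 1.0]]
t 15.3 tcp [0.5006 0.3622 0.2147]
shift mm (tool axes now) [  2.6   2.3 168.7] turn deg [-0.09  0.04  0.71]
```

>>> jog_arm([
  {"fingers": 85, "x": 2, "y": 1.8, "z": 25, "ax": 0, "ay": 0, "az": 0.5},
  {"fingers": 85, "x": 0, "y": 0, "z": 35, "ax": 0, "ay": 0, "az": 0},
  {"fingers": 85, "x": 0, "y": 0, "z": 30, "ax": 0, "ay": 0, "az": 0},
  {"fingers": 85, "x": 0, "y": 0, "z": 25, "ax": 0, "ay": 0, "az": 0},
  {"fingers": 85, "x": 0, "y": 0, "z": 25, "ax": 0, "ay": 0, "az": 0},
  {"fingers": 85, "x": 0, "y": 0, "z": 20, "ax": 0, "ay": 0, "az": 0},
  {"fingers": 85, "x": 0, "y": 0, "z": 8.5, "ax": 0, "ay": 0, "az": 0},
  {"fingers": 85, "x": 0, "y": 0, "z": 0, "ax": 0, "ay": 0, "az": 0},
])

```text
t: 16.1
eef_pos: [0.4985, 0.3637, 0.0452]
tool_rot: [-0.0, 0.13, 0.992, -0.002]
contact_force: [0.3, 0.5, 0.3]
gripper_width: 0.995
grasp_force: 0.0
```

>>> jog_arm([
  {"fingers": 30, "x": 0, "y": 0, "z": 0, "ax": 0, "ay": 0, "az": 0},
  {"fingers": 30, "x": 0, "y": 0, "z": 0, "ax": 0, "ay": 0, "az": 0},
  {"fingers": 30, "x": 0, "y": 0, "z": 0, "ax": 0, "ay": 0, "az": 0},
  {"fingers": 30, "x": 0, "y": 0, "z": 0, "ax": 0, "ay": 0, "az": 0},
  {"fingers": 30, "x": 0, "y": 0, "z": 0, "ax": 0, "ay": 0, "az": 0},
  {"fingers": 30, "x": 0, "y": 0, "z": 0, "ax": 0, "ay": 0, "az": 0},
  {"fingers": 30, "x": 0, "y": 0, "z": 0, "ax": 0, "ay": 0, "az": 0},
  {"fingers": 30, "x": 0, "y": 0, "z": 0, "ax": 0, "ay": 0, "az": 0},
], force=100)

```text
t: 16.9
eef_pos: [0.5, 0.3648, 0.0476]
tool_rot: [0.001, 0.13, 0.992, 0.0]
contact_force: [-0.6, -1.2, 6.5]
gripper_width: 0.479
grasp_force: 101.3
```

>>> jog_arm([
  {"fingers": 30, "x": 0, "y": 0, "z": -8, "ax": 0, "ay": 0, "az": 0},
  {"fingers": 30, "x": 0, "y": 0, "z": -15, "ax": 0, "ay": 0, "az": 0},
  {"fingers": 30, "x": 0, "y": 0, "z": -25, "ax": 0, "ay": 0, "az": 0},
  {"fingers": 30, "x": 0, "y": 0, "z": -40, "ax": 0, "ay": 0, "az": 0},
  {"fingers": 30, "x": 0, "y": 0, "z": -45, "ax": 0, "ay": 0, "az": 0},
  {"fingers": 30, "x": 0, "y": 0, "z": -45, "ax": 0, "ay": 0, "az": 0},
  {"fingers": 30, "x": 0, "y": 0, "z": -20, "ax": 0, "ay": 0, "az": 0},
  {"fingers": 30, "x": 0, "y": 0, "z": 0, "ax": 0, "ay": 0, "az": 0},
])

```text
t: 17.7
eef_pos: [0.5007, 0.3655, 0.249]
tool_rot: [0.003, 0.13, 0.992, 0.002]
contact_force: [0.7, 1.1, -3.5]
gripper_width: 0.483
grasp_force: 101.1
```

```bash
python3 - <<'E'
from h import *
bot.read_camera("top")
c=cam("wrist"); new=np.ascontiguousarray(c["pixels"][:,:,::-1]); cv2.imwrite("pics/w9.png",new)
gs={"new":new,"w4":cv2.imread("pics/w4.png"),"w6":cv2.imread("pics/w6.png")}
for n,im in gs.items():
    g=cv2.cvtColor(im,cv2.COLOR_BGR2GRAY).astype(float); out=[]
    d=np.diff(g[185:300,235:270].mean(1)); out.append([(185+int(i),round(d[i])) for i in np.argsort(-abs(d))[:7]])
    for row in(225,245):
        d=np.diff(g[row-2:row+3].mean(0)); out.append((row,180+int(abs(d[180:215]).argmax()),290+int(abs(d[290:325]).argmax())))
    print(n,out)
# template: front top label region
for n in("w4","w6"):
    t=gs[n][195:300,185:320]; r=cv2.matchTemplate(new,t,cv2.TM_CCOEFF_NORMED); _,m,_,l=cv2.minMaxLoc(r); print(n,round(m,3),np.array(l)-[185,195])
H=[.5949,-.0086,.1074]; Rh=grip_rot(-15.8,35); n=-Rh.apply([0,0,1])
print(n.round(3)); plan(np.array(H)+n*.10,grip_rot(-15.8,35))
E
```

```text
new [[(196, -38), (195, -27), (197, -26), (236, -24), (235, -22), (205, 12), (206, 12)], (225, 200, 303), (245, 191, 311)]
w4 [[(237, -32), (238, -27), (207, 18), (206, 15), (203, 12), (235, 12), (201, -11)], (225, 213, 291), (245, 190, 310)]
w6 [[(197, -40), (198, -28), (196, -27), (238, -24), (237, -24), (207, 14), (206, 12)], (225, 200, 303), (245, 192, 311)]
w4 0.566 [-132  -89]
w6 0.956 [ 0 -1]
[-0.552  0.156  0.819]
t 17.8 tcp [0.4986 0.3641 0.2441]
shift mm (tool axes now) [-131.5 -334.4   55.4] turn deg [  0.18 -34.98   0.91]
```

>>> jog_arm([
  {"fingers": 30, "x": -16.5, "y": -41.5, "z": -1, "ax": 0, "ay": 0, "az": 0},
  {"fingers": 30, "x": -16.5, "y": -41.5, "z": -1, "ax": 0, "ay": 0, "az": 0},
  {"fingers": 30, "x": -16.5, "y": -41.5, "z": -1, "ax": 0, "ay": 0, "az": 0},
  {"fingers": 30, "x": -16.5, "y": -41.5, "z": -1, "ax": 0, "ay": 0, "az": 0},
  {"fingers": 30, "x": -16.5, "y": -41.5, "z": -1, "ax": 0, "ay": 0, "az": 0},
  {"fingers": 30, "x": -16.5, "y": -41.5, "z": -1, "ax": 0, "ay": 0, "az": 0},
  {"fingers": 30, "x": -16.5, "y": -41.5, "z": 0, "ax": 0, "ay": 0, "az": 0},
  {"fingers": 30, "x": -16.5, "y": -42, "z": 0, "ax": 0, "ay": 0, "az": 0},
])

```text
t: 18.6
eef_pos: [0.5396, 0.0074, 0.2488]
tool_rot: [-0.002, 0.129, 0.992, -0.001]
contact_force: [1.8, 0.6, -3.1]
gripper_width: 0.482
grasp_force: 101.6
```

>>> jog_arm([
  {"fingers": 30, "x": 0, "y": 0, "z": 0, "ax": 0, "ay": -5, "az": 0.1},
  {"fingers": 30, "x": 0, "y": 0, "z": 0, "ax": 0, "ay": -5, "az": 0.1},
  {"fingers": 30, "x": 0, "y": 0, "z": 0, "ax": 0, "ay": -5, "az": 0.1},
  {"fingers": 30, "x": 0, "y": 0, "z": 0, "ax": 0, "ay": -5, "az": 0.1},
  {"fingers": 30, "x": 0, "y": 0, "z": 0, "ax": 0, "ay": -5, "az": 0.1},
  {"fingers": 30, "x": 0, "y": 0, "z": 0, "ax": 0, "ay": -5, "az": 0.1},
  {"fingers": 30, "x": 0, "y": 0, "z": 0, "ax": 0, "ay": -5, "az": 0.1},
  {"fingers": 30, "x": 0, "y": 0, "z": 0, "ax": 0, "ay": 0, "az": 0},
])

```text
t: 19.4
eef_pos: [0.5377, 0.0082, 0.2472]
tool_rot: [0.289, 0.129, 0.948, -0.042]
contact_force: [-1.7, -0.7, -2.9]
gripper_width: 0.482
grasp_force: 101.5
```

```bash
python3 - <<'E'
from h import *
o=bot.get_obs(); print(o["q"],o["contact_force"])
Rh=grip_rot(-15.8,35); n=-Rh.apply([0,0,1]); plan(np.array([.5949,-.0086,.1074])+n*.08,Rh)
E
```

```text
[-0.61974307 -0.00702085  0.29228242  2.29443165  0.77962117  0.47145691
  0.33692018] [-1.6753595  -0.70667011 -2.89597514]
t 19.4 tcp [0.5377 0.0082 0.2472]
shift mm (tool axes now) [30.1 -0.3 69.3] turn deg [-0.05 -1.05  0.37]
```

>>> jog_arm([
  {"fingers": 30, "x": 6, "y": 0, "z": 10, "ax": 0, "ay": 0, "az": 0},
  {"fingers": 30, "x": 6, "y": 0, "z": 15, "ax": 0, "ay": 0, "az": 0},
  {"fingers": 30, "x": 6, "y": 0, "z": 15, "ax": 0, "ay": 0, "az": 0},
  {"fingers": 30, "x": 6, "y": 0, "z": 15, "ax": 0, "ay": 0, "az": 0},
  {"fingers": 30, "x": 6, "y": 0, "z": 14, "ax": 0, "ay": 0, "az": 0},
  {"fingers": 30, "x": 0, "y": 0, "z": 0, "ax": 0, "ay": -1, "az": 0.4},
  {"fingers": 30, "x": 0, "y": 0, "z": 0, "ax": 0, "ay": 0, "az": 0},
  {"fingers": 30, "x": 0, "y": 0, "z": 0, "ax": 0, "ay": 0, "az": 0},
])

```text
t: 20.2
eef_pos: [0.5548, 0.0043, 0.1764]
tool_rot: [0.299, 0.133, 0.944, -0.041]
contact_force: [0.5, -0.5, -1.7]
gripper_width: 0.48
grasp_force: 101.5
```

```bash
python3 - <<'E'
from h import *
bot.read_camera("top")
Rh=grip_rot(-15.8,35); n=-Rh.apply([0,0,1]); plan(np.array([.5949,-.0086,.1074])+n*.0416,Rh)
o=bot.get_obs(); print(o["q"],o["contact_force"])
from fit import *
c=cam("wrist"); cv2.imwrite("pics/w10.png",c["pixels"][:,:,::-1])
# align the console against w4 (relay just out) : plate-strip template
w4=cv2.imread("pics/w4.png"); new=c["pixels"][:,:,::-1].copy()
for (x,y,w,h) in((165,118,170,78),):
    r=cv2.matchTemplate(new,w4[y:y+h,x:x+w],cv2.TM_CCOEFF_NORMED); _,m,_,l=cv2.minMaxLoc(r); print(round(m,3),l,(x,y))
E
```

```text
t 20.25 tcp [0.5549 0.0044 0.1768]
shift mm (tool axes now) [ 5.5 -1.7 39.3] turn deg [ 0.04  0.18 -0.25]
[-0.64934967  0.16397928  0.37172398  2.35298734  1.19241909  0.27849428
 -0.1154729 ] [-1.04587994 -0.91104734 -1.9667397 ]
0.993 (163, 107) (165, 118)
```

>>> jog_arm([
  {"fingers": 30, "x": 2.8, "y": -0.8, "z": 0, "ax": 0, "ay": 0.2, "az": -0.25},
  {"fingers": 30, "x": 2.7, "y": -0.9, "z": 0, "ax": 0, "ay": 0, "az": 0},
  {"fingers": 30, "x": 0, "y": 0, "z": 13, "ax": 0, "ay": 0, "az": 0},
  {"fingers": 30, "x": 0, "y": 0, "z": 13, "ax": 0, "ay": 0, "az": 0},
  {"fingers": 30, "x": 0, "y": 0, "z": 13, "ax": 0, "ay": 0, "az": 0},
  {"fingers": 30, "x": 0, "y": 0, "z": 0, "ax": 0, "ay": 0, "az": 0},
  {"fingers": 30, "x": 0, "y": 0, "z": 0, "ax": 0, "ay": 0, "az": 0},
  {"fingers": 30, "x": 0, "y": 0, "z": 0, "ax": 0, "ay": 0, "az": 0},
])

```text
t: 21.1
eef_pos: [0.5713, -0.0018, 0.1421]
tool_rot: [0.298, 0.131, 0.945, -0.04]
contact_force: [0.3, -0.2, -2.3]
gripper_width: 0.483
grasp_force: 101.5
```

```bash
cat > s.py <<'E'
from h import *
Rh=grip_rot(-15.8,35); n=-Rh.apply([0,0,1]); plan(np.array([.5949,-.0086,.1074])+n*.0016,Rh)
o=bot.get_obs(); print("q",np.round(o["q"],2),"F tool",Rh.inv().apply(o["contact_force"]).round(1),"T",Rh.inv().apply(o["torque"]).round(2))
E
python3 s.py
```

```text
t 21.1 tcp [ 0.5713 -0.0018  0.1421]
shift mm (tool axes now) [-0.2 -0.2 41. ] turn deg [ 0.1   0.03 -0.04]
q [-0.61  0.27  0.38  2.35  1.53  0.2  -0.45] F tool [ 1.1 -0.1  2.1] T [-0.02  0.87  0.02]
```

>>> jog_arm([
  {"fingers": 30, "x": 0, "y": 0, "z": 4, "ax": 0, "ay": 0, "az": 0},
  {"fingers": 30, "x": 0, "y": 0, "z": 4, "ax": 0, "ay": 0, "az": 0},
  {"fingers": 30, "x": 0, "y": 0, "z": 3, "ax": 0, "ay": 0, "az": 0},
  {"fingers": 30, "x": 0, "y": 0, "z": 2, "ax": 0, "ay": 0, "az": 0},
  {"fingers": 30, "x": 0, "y": 0, "z": 2, "ax": 0, "ay": 0, "az": 0},
  {"fingers": 30, "x": 0, "y": 0, "z": 1, "ax": 0, "ay": 0, "az": 0},
  {"fingers": 30, "x": 0, "y": 0, "z": 0, "ax": 0, "ay": 0, "az": 0},
  {"fingers": 30, "x": 0, "y": 0, "z": 0, "ax": 0, "ay": 0, "az": 0},
])

```text
t: 21.9
eef_pos: [0.5803, -0.0044, 0.1286]
tool_rot: [0.298, 0.131, 0.945, -0.041]
contact_force: [-0.3, 0.1, -2.0]
gripper_width: 0.478
grasp_force: 101.5
```

```bash
python3 s.py
```

```text
t 21.9 tcp [ 0.5803 -0.0044  0.1286]
shift mm (tool axes now) [-0.3 -0.1 24.5] turn deg [ 0.07  0.02 -0.02]
q [-0.56  0.31  0.33  2.33  1.68  0.2  -0.6 ] F tool [ 1.4 -0.   1.5] T [0.04 0.89 0.01]
```

>>> jog_arm([
  {"fingers": 30, "x": -0.2, "y": 0, "z": 2, "ax": 0, "ay": 0, "az": 0},
  {"fingers": 30, "x": 0, "y": 0, "z": 2, "ax": 0, "ay": 0, "az": 0},
  {"fingers": 30, "x": 0, "y": 0, "z": 2, "ax": 0, "ay": 0, "az": 0},
  {"fingers": 30, "x": 0, "y": 0, "z": 2, "ax": 0, "ay": 0, "az": 0},
  {"fingers": 30, "x": 0, "y": 0, "z": 1, "ax": 0, "ay": 0, "az": 0},
  {"fingers": 30, "x": 0, "y": 0, "z": 0, "ax": 0, "ay": 0, "az": 0},
  {"fingers": 30, "x": 0, "y": 0, "z": 0, "ax": 0, "ay": 0, "az": 0},
  {"fingers": 30, "x": 0, "y": 0, "z": 0, "ax": 0, "ay": 0, "az": 0},
])

```text
t: 22.7
eef_pos: [0.5853, -0.006, 0.1212]
tool_rot: [0.298, 0.131, 0.945, -0.041]
contact_force: [0.3, -1.1, -3.2]
gripper_width: 0.478
grasp_force: 101.6
```

```bash
python3 s.py
```

```text
t 22.7 tcp [ 0.5853 -0.006   0.1212]
shift mm (tool axes now) [-0.2  0.1 15.4] turn deg [ 0.05  0.01 -0.02]
q [-0.52  0.33  0.3   2.33  1.76  0.21 -0.68] F tool [ 1.4 -1.   3. ] T [ 0.55  0.89 -0.07]
```

>>> jog_arm([
  {"fingers": 30, "x": 0, "y": 0, "z": 2, "ax": 0, "ay": 0, "az": 0},
  {"fingers": 30, "x": 0, "y": 0, "z": 2, "ax": 0, "ay": 0, "az": 0},
  {"fingers": 30, "x": 0, "y": 0, "z": 2, "ax": 0, "ay": 0, "az": 0},
  {"fingers": 30, "x": 0, "y": 0, "z": 2, "ax": 0, "ay": 0, "az": 0},
  {"fingers": 30, "x": 0, "y": 0, "z": 2, "ax": 0, "ay": 0, "az": 0},
  {"fingers": 30, "x": 0, "y": 0, "z": 0, "ax": 0, "ay": 0, "az": 0},
  {"fingers": 30, "x": 0, "y": 0, "z": 0, "ax": 0, "ay": 0, "az": 0},
  {"fingers": 30, "x": 0, "y": 0, "z": 0, "ax": 0, "ay": 0, "az": 0},
])

```text
t: 23.5
eef_pos: [0.591, -0.0077, 0.113]
tool_rot: [0.298, 0.131, 0.945, -0.041]
contact_force: [0.6, -4.2, -4.4]
gripper_width: 0.481
grasp_force: 101.7
```

```bash
python3 s.py
```

```text
t 23.5 tcp [ 0.591  -0.0077  0.113 ]
shift mm (tool axes now) [-0.   0.2  5.3] turn deg [ 0.04  0.02 -0.03]
q [-0.47  0.36  0.26  2.32  1.83  0.21 -0.74] F tool [ 1.1 -3.8  4.6] T [ 0.84  0.79 -0.08]
```

>>> jog_arm([
  {"fingers": 30, "x": 0, "y": -0.2, "z": 1, "ax": 0, "ay": 0, "az": 0},
  {"fingers": 30, "x": 0, "y": 0, "z": 1, "ax": 0, "ay": 0, "az": 0},
  {"fingers": 30, "x": 0, "y": 0, "z": 1, "ax": 0, "ay": 0, "az": 0},
  {"fingers": 30, "x": 0, "y": 0, "z": 1, "ax": 0, "ay": 0, "az": 0},
  {"fingers": 30, "x": 0, "y": 0, "z": 1, "ax": 0, "ay": 0, "az": 0},
  {"fingers": 30, "x": 0, "y": 0, "z": 0.5, "ax": 0, "ay": 0, "az": 0},
  {"fingers": 30, "x": 0, "y": 0, "z": 0, "ax": 0, "ay": 0, "az": 0},
  {"fingers": 30, "x": 0, "y": 0, "z": 0, "ax": 0, "ay": 0, "az": 0},
])

```text
t: 24.3
eef_pos: [0.5937, -0.0084, 0.1088]
tool_rot: [0.298, 0.131, 0.945, -0.041]
contact_force: [-5.9, -2.3, 3.3]
gripper_width: 0.481
grasp_force: 102.8
```

```bash
python3 s.py
```

```text
t 24.3 tcp [ 0.5937 -0.0084  0.1088]
shift mm (tool axes now) [-0.2  0.2  0.2] turn deg [ 0.08  0.03 -0.02]
q [-0.45  0.37  0.23  2.31  1.87  0.22 -0.78] F tool [ 2.2 -3.8 -5.6] T [ 1.06  0.84 -0.05]
```

>>> jog_arm([
  {"fingers": 30, "x": 0, "y": 0, "z": 0.5, "ax": 0, "ay": 0, "az": 0},
  {"fingers": 30, "x": 0, "y": 0, "z": 0.5, "ax": 0, "ay": 0, "az": 0},
  {"fingers": 30, "x": 0, "y": 0, "z": 0.5, "ax": 0, "ay": 0, "az": 0},
  {"fingers": 30, "x": 0, "y": 0, "z": 0.5, "ax": 0, "ay": 0, "az": 0},
  {"fingers": 30, "x": 0, "y": 0, "z": 0, "ax": 0, "ay": 0, "az": 0},
  {"fingers": 30, "x": 0, "y": 0, "z": 0, "ax": 0, "ay": 0, "az": 0},
  {"fingers": 30, "x": 0, "y": 0, "z": 0, "ax": 0, "ay": 0, "az": 0},
  {"fingers": 30, "x": 0, "y": 0, "z": 0, "ax": 0, "ay": 0, "az": 0},
])

```text
t: 25.1
eef_pos: [0.5938, -0.0085, 0.1087]
tool_rot: [0.299, 0.131, 0.944, -0.04]
contact_force: [-30.0, 1.5, 39.2]
gripper_width: 0.482
grasp_force: 107.7
```

```bash
python3 s.py
```

```text
t 25.1 tcp [ 0.5938 -0.0085  0.1087]
shift mm (tool axes now) [-0.1  0.2  0.1] turn deg [ 0.15  0.13 -0.05]
q [-0.44  0.37  0.22  2.31  1.88  0.22 -0.79] F tool [  1.5  -6.7 -48.9] T [ 2.18  1.13 -0.11]
```

It stopped solid at 49 N, 0.1 mm from the predicted home pose, so it is fully seated. Easing off, releasing and backing out.

>>> jog_arm([
  {"fingers": 30, "x": 0, "y": 0, "z": -1.2, "ax": 0, "ay": 0, "az": 0},
  {"fingers": 85, "x": 0, "y": 0, "z": 0, "ax": 0, "ay": 0, "az": 0},
  {"fingers": 85, "x": 0, "y": 0, "z": 0, "ax": 0, "ay": 0, "az": 0},
  {"fingers": 85, "x": 0, "y": 0, "z": 0, "ax": 0, "ay": 0, "az": 0},
  {"fingers": 85, "x": 0, "y": 0, "z": 0, "ax": 0, "ay": 0, "az": 0},
  {"fingers": 85, "x": 0, "y": 0, "z": 0, "ax": 0, "ay": 0, "az": 0},
  {"fingers": 85, "x": 0, "y": 0, "z": -10, "ax": 0, "ay": 0, "az": 0},
  {"fingers": 85, "x": 0, "y": 0, "z": -15, "ax": 0, "ay": 0, "az": 0},
])

```text
t: 25.9
eef_pos: [0.5804, -0.0048, 0.1281]
tool_rot: [0.298, 0.131, 0.945, -0.041]
contact_force: [-0.4, -0.6, 0.4]
gripper_width: 1.0
grasp_force: 0.0
```

>>> jog_arm([
  {"fingers": 85, "x": 0, "y": 0, "z": -16, "ax": 0, "ay": 0, "az": 0},
  {"fingers": 85, "x": 0, "y": 0, "z": -16, "ax": 0, "ay": 0, "az": 0},
  {"fingers": 85, "x": 0, "y": 0, "z": -16, "ax": 0, "ay": 0, "az": 0},
  {"fingers": 85, "x": 0, "y": 0, "z": -16, "ax": 0, "ay": 0, "az": 0},
  {"fingers": 85, "x": 0, "y": 0, "z": -16, "ax": 0, "ay": 0, "az": 0},
  {"fingers": 85, "x": 0, "y": 0, "z": 0, "ax": 0, "ay": 0, "az": 0},
  {"fingers": 85, "x": 0, "y": 0, "z": 0, "ax": 0, "ay": 0, "az": 0},
  {"fingers": 85, "x": 0, "y": 0, "z": 0, "ax": 0, "ay": 0, "az": 0},
])

```text
t: 26.7
eef_pos: [0.5365, 0.0076, 0.1934]
tool_rot: [0.298, 0.131, 0.945, -0.041]
contact_force: [0.4, 0.4, 0.6]
gripper_width: 0.994
grasp_force: 0.0
```

```bash
python3 - <<'E'
from h import *
p,r=tool(); print(p,bot.get_obs()["gripper_width"],bot.get_obs()["contact_force"])
c=cam("wrist"); new=c["pixels"][:,:,::-1].copy(); cv2.imwrite("pics/w11.png",new)
# warp the start picture w2 view to this: compare relay-vs-plate via fixed-plane relation: match relay top and plate label separately
w2=cv2.resize(cv2.imread("pics/w2.png"),(512,384),interpolation=cv2.INTER_AREA)
best=None
for s in np.arange(.9,1.6,.02):
    t=cv2.resize(w2[98:220,185:330],None,fx=s,fy=s); res=cv2.matchTemplate(new,t,cv2.TM_CCOEFF_NORMED); _,m,_,l=cv2.minMaxLoc(res)
    if best is None or m>best[0]: best=(m,s,l)
print("whole console+relay match",best)
E
```

```text
[0.53650339 0.00757266 0.19341033] 0.9943426874761152 [0.4493122  0.38686705 0.59819999]
whole console+relay match (0.8723751306533813, np.float64(1.1800000000000002), (167, 109))
```

```bash
python3 - <<'E'
from h import *
c=cam("wrist"); g=cv2.cvtColor(c["pixels"],cv2.COLOR_RGB2GRAY).astype(float)
for h in(.06,.065,.07):
    P=[sock_pt(.6015,-.0105,-15.8,[x,y,h]) for x,y in((-.03,-.021),(-.03,.021),(.03,.021),(.03,-.021))]; print(h,w2pix(c,P).round(1).tolist())
u0,v0=w2pix(c,[sock_pt(.6015,-.0105,-15.8,[.01,0,.06])])[0].astype(int)
d=np.diff(g[v0-3:v0+4].mean(0)); print("row",v0,"cols",[(int(i),round(d[i])) for i in sorted(u0-70+np.argsort(-abs(d[u0-70:u0+70]))[:8])])
d=np.diff(g[:,u0-25:u0-12].mean(1)); print("rows",[(int(i),round(d[i])) for i in sorted(v0-70+np.argsort(-abs(d[v0-70:v0+70]))[:10])])
E
```

```text
0.06 [[216.6, 171.5], [286.3, 171.6], [283.2, 258.9], [219.6, 258.9]]
0.065 [[215.8, 173.9], [287.1, 173.9], [283.9, 263.0], [218.9, 262.9]]
0.07 [[215.0, 176.3], [287.9, 176.4], [284.6, 267.1], [218.2, 267.1]]
row 231 cols [(217, 16), (218, 25), (219, 25), (220, 19), (280, -21), (281, -24), (282, -26), (283, -21)]
rows [(161, -21), (162, -21), (167, 15), (168, 19), (169, 16), (276, -22), (278, 33), (279, 21), (295, 17), (296, 15)]
```

The edge positions match the seated height (63 px wide against 65 predicted when home and more if raised). Handing in.

```bash
python3 -c "
from station import bot
print(bot.hand_in())"
```

```text
the job is handed in; nothing more can be done
None
```

The worn relay stands plug down in the storage block that was empty, the spare is plugged fully home in the console, and the job is handed in with the gripper clear, after about 27 s of the 61 s.

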